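Punch the marked spot on a bottle-case panel

TASK

Slide the wooden panel along the table until the red ring drawn on it is under the point of the hand press, so that the point will land inside the ring. Then press the red palm cap down until the point bears firmly on the wood, and let the cap spring back up, leaving the panel lying where it was punched. Do not punch the wood outside the ring, and leave the other things on the table where they are.

Things in the scene. Friction and masses are not known exactly. Their poses are not given: they have to be found in the camera images.
- panel: flat loose wooden panel, 130 (its x) x 160 (its y) x 16 thick, about 0.16 kg, lying on the white table; too wide to grasp across. Origin at the centre of its underside, z up
- mark (a point): centre of the red ring with a white middle (20 outside, 12 inside diameter) drawn on the panel's upper face; on the panel's centre line, at panel x 0, y +45, z 16, i.e. 35 from its +y edge
- press: small green bench punch press, fixed. Origin on the table straight under the punch point (a dark flat disc there). On its +y side stand its foot (130 along x, y +100 to +210, 18 high) and column (50 x 60, y +125 to +185, to z 165); an arm 34 wide (z 129 to 165) reaches to the guide (38 across, z 115 to 171) on the punch axis. Other three sides open
- punch_tip (a point): the brass punch point, a cone that points straight down; this point at the very tip, 38 above the table when up, 22 above a panel lying there. It belongs to the plunger
- cap_top (a point): centre of the top of the red palm cap (56 diameter), straight above the punch point, 228 above the table when up
- plunger: the moving part of the press: red palm cap, steel rod and brass punch point in one, sliding straight down in the guide; origin on the table below when up. Travel 22 until the point meets a panel, 30 at its stop; a spring returns it (about 1 N at the top, 3 N where it meets the panel)
- pencil: flat yellow carpenter's pencil, 160 x 14 x 8, lying on the table beyond the press; origin at the centre of its underside; a bystander
- tape_roll: brown cardboard roll (ring), 96 across, 24 high, lying flat nearer the robot than the press; origin under its centre; a bystander
- mug: blue ceramic mug, 82 across, 92 high, on the left; origin under its centre; a bystander
- amber_jar: amber glass jar, 72 across, 100 high, on the left; origin under its centre; a bystander
- wine_bottle_a: green wine bottle, 74 across, 290 high, standing on the left; origin under its centre; a bystander
- wine_bottle_b: green wine bottle (74 across, 290 high) as the other, but standing on the right; origin under its centre; a bystander
- hammer: hammer lying on the table on the right, about 300 long; a bystander

How it is judged:
By the outcome, as a careful person would: the job done as asked, in the order asked, and still so for the second after the job is handed in, with the robot touching nothing.
It also fails if it takes over 56 s, if anything falls off the work surface, if the arm or the gripper's body presses on something with over 40 N, if the wrist force passes 120 N, or if a joint passes its speed limit or range.

ROBOT

A 7-joint arm with a two-finger parallel gripper is mounted at the origin on the work surface. World frame = base frame: x ahead of the robot, y to its left, z up, the work surface at z = 0. Lengths are in mm, angles in rad, forces in N, time in s.
With the tool pointing down it reaches from about 400 to 875 mm from the base axis. Payload 19.3 kg.
Tool frame: the origin (TCP) lies at the very end of the fingers, on their centre line; the grasp point (between the pads) lies 19 mm behind it (grip_point_offset is the z of the grasp point in the tool frame, in mm); z points along the fingers, y is the line along which they close (so a half turn about z gives the same grasp; the last joint's range is limited). The gripper opens to 85 mm and grips with 20 to 120 N. Pads are 22 mm wide; open, the fingers measure 114 mm over their backs; the gripper's body (76 mm by 85 mm) begins 54 mm behind the grasp point. The pads swing forward as they close: fully open they stand 13 mm farther back than shut.
Start: joints at [-1.224, 0.521, -0.036, 1.599, 0.021, 1.021, -0.113], TCP at [253.04, 571.477, 231.291] pointing down, gripper open.
Joint ranges: [-2.91, 2.91], [-0.3, 2.13], [-1.5, 1.42], [0.17, 2.43], [-1.26, 4.41], [0.16, 1.93], [-2.52, 2.52]. Speed limits (rad/s): [1.89, 1.89, 2.39, 2.39, 3.01, 3.01, 3.01].

INTERFACE

Orientations are given as a 3x3 rotation matrix whose columns are the frame's x, y, z axes.
In Python, from workcell import movep, movel, goto_joints, open_gripper, clamp, wait, inverse_kinematics, read_state, camera, PlanningError, finish_job, grip_point_offset gives the robot as it stands. Calls block until the motion is done:
- movep(position, orientation): joint-space move of the TCP to a pose.
- movel(position, frame=None, max_speed=150, guard=None): straight line of the TCP; frame=None keeps the orientation; max_speed is the mean speed in mm/s. With guard (N) it stops when the force on the tool has changed by that much, and returns True; else False.
- goto_joints(angles): joint-space move.
- open_gripper() and clamp(): open the fingers fully, or close them until they stop; the grip force is fixed at half the most.
- wait(seconds).
- inverse_kinematics(position, orientation): joint angles nearest the present ones, or None.
- read_state(): the state.
- camera(name): name is "side" or "top" or "wrist"; returns a dict with "image" (420x560x3 uint8, blue, green, red), "range_z" (420x560 float32, mm along the optical axis (not along the pixel's ray), 0 where there is no reading), "fx", "fy", "cx", "cy" (pixels), "dist_coeffs" ([k1, k2, p1, p2, k3] as OpenCV has them; the pictures are not rectified), "cam_to_world" (4x4, takes a point from camera to world coordinates). Camera axes: x right, y up, looking along -z (the intrinsics and any distortion apply to the point x, -y, -z); pixel columns grow to the right and rows downward; lengths in mm; the calibration is good to about 2 mm. A picture is of the moment at which its call begins.
A pose or a line that the arm cannot do raises PlanningError and nothing moves.
- finish_job(): hands the job in; it is judged then, once.
The state is a dict: "time": time; "qpos": joint angles; "qvel": joint speeds; "joint_efforts": joint torques, N m; "eef_pos": TCP position; "tool_rot": TCP orientation; "ft_force": force on the tool from outside, world axes, zero at the start; "torque": the same for the moment, N m; "finger_gap": finger opening in mm; "gripper_force": force on a finger pad.
Only numpy, scipy, OpenCV 4.12 (cv2) and the standard library are available. Lean on these libraries where they do the work, as an engineer would, in place of code of your own. Each camera call takes 0.05 s, during which the arm holds its last target. There are 200 camera calls.

## Working session

There is one attempt and no reset: what is moved stays moved. The work goes in short steps, each a Python script; the robot and the scene stay as the last script left them, time stands still between calls to the robot, and variables do not carry over. Pictures are saved under pics/ and viewed, at most 10 in all, crops included, and the job is handed in when it is done.

```bash
mkdir -p pics; python3 - <<'E'
from workcell import *
import cv2,numpy as np,pickle
for n in ("top","side"):
    c=camera(n); cv2.imwrite(f"pics/{n}0.png",c["image"]); pickle.dump(c,open(f"{n}0.pkl","wb"))
    print(n,np.round(c["cam_to_world"],3).tolist(),c["fx"],c["dist_coeffs"])
s=read_state();print(s["time"],s["eef_pos"],s["tool_rot"])
E
```

```text
top [[0.021, 0.996, -0.084, 442.891], [-1.0, 0.02, -0.004, 19.777], [-0.002, 0.084, 0.996, 1309.735], [0.0, 0.0, 0.0, 1.0]] 396.00600295877695 [-0.01641133  0.          0.          0.          0.        ]
side [[-0.723, -0.561, 0.403, 1155.766], [0.691, -0.594, 0.412, 603.162], [0.008, 0.576, 0.817, 1347.531], [0.0, 0.0, 0.0, 1.0]] 526.5539557417789 [-0.05374073  0.          0.          0.          0.        ]
0.1 [252.93921739 571.20191661 230.78878604] [[-9.14366167e-01  4.04888126e-01 -3.43123614e-04]
 [ 4.04888266e-01  9.14365680e-01 -9.46203964e-04]
 [-6.93662936e-05 -1.00410362e-03 -9.99999493e-01]]
```

View pics/top0.png

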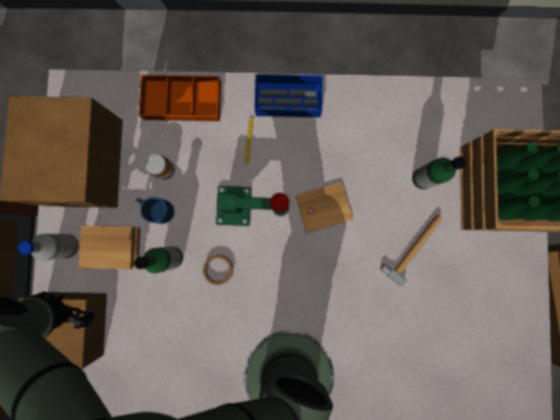

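View pics/side0.png

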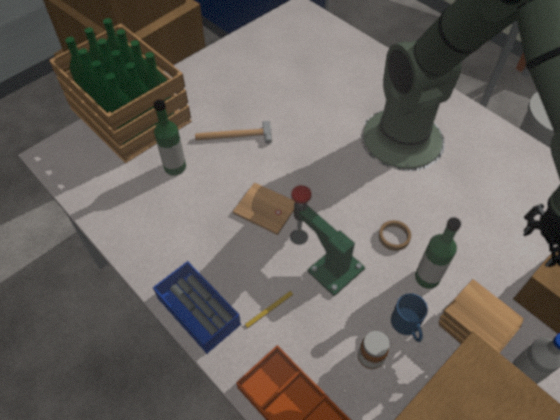

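Top view: the cap is at (280,204), the panel around (324,206) with the ring at about (311,211), and the press column at (233,204). The side view agrees, with the panel at (265,207) and the ring at (278,212). Next I'll measure the positions.

```bash
cat > h.py <<'E'
import cv2,numpy as np
def px2w(c,uv,z):
    """pixels -> world points on the plane of height z"""
    K=np.array([[c["fx"],0,c["cx"]],[0,c["fy"],c["cy"]],[0,0,1]])
    p=cv2.undistortPoints(np.float64(uv).reshape(-1,1,2),K,np.float64(c["dist_coeffs"])).reshape(-1,2)
    T=np.array(c["cam_to_world"]); d=np.c_[p[:,0],-p[:,1],-np.ones(len(p))]@T[:3,:3].T
    return T[:3,3]+d*((z-T[2,3])/d[:,2])[:,None]
def w2px(c,P):
    K=np.array([[c["fx"],0,c["cx"]],[0,c["fy"],c["cy"]],[0,0,1]])
    q=(np.float64(P).reshape(-1,3)-np.array(c["cam_to_world"])[:3,3])@np.array(c["cam_to_world"])[:3,:3]
    return cv2.projectPoints(q*[1,-1,-1],np.zeros(3),np.zeros(3),K,np.float64(c["dist_coeffs"]))[0].reshape(-1,2)
def blob(m):
    n,l,s,ce=cv2.connectedComponentsWithStats(m.astype(np.uint8)); i=1+np.argmax(s[1:,4]); return l==i,ce[i],s[i]
def hsv(c): return [a.astype(int) for a in cv2.split(cv2.cvtColor(c["image"],cv2.COLOR_BGR2HSV))]
E
python3 - <<'E'
from h import *
import pickle
for n,box,cb in (("top",(290,360,170,240),(265,295,190,220)),("side",(225,305,175,240),(288,315,180,206))):
    c=pickle.load(open(n+"0.pkl","rb"));h,s,v=hsv(c)
    m=np.zeros(h.shape,bool);m[cb[2]:cb[3],cb[0]:cb[1]]=1
    b,ce,st=blob(m&((h<6)|(h>170))&(s>120)); print(n,"cap px",ce,st,"w@228",px2w(c,ce,228 if n=="top" else 215), "range", np.median(c["range_z"][b]))
    m[:]=0;m[box[2]:box[3],box[0]:box[1]]=1
    b,ce,st=blob(m&(h>6)&(h<25)&(s>70)); print("panel",ce,st)
    cn=cv2.findContours(b.astype(np.uint8),0,1)[0][0]; r=cv2.minAreaRect(px2w(c,cn,16)[:,:2].astype(np.float32)); print(r)
E
```

```text
top cap px [279.25357143 202.20714286] [270 193  19  19 280] w@228 [[538.84673784  39.05660672 228.        ]] range 1087.5715
panel [323.88797109 206.71708828] [ 296  182   57   51 1937]
((546.2718505859375, -103.08439636230469), (131.62681579589844, 161.20497131347656), 17.115371704101562)
side cap px [300.74418605 194.04651163] [292 187  18  16 215] w@228 [[542.81522376  39.46449703 215.        ]] range 1391.0331
panel [264.89915966 207.69859944] [ 233  183   63   51 1785]
((549.6336059570312, -99.54186248779297), (133.98594665527344, 160.1195068359375), 17.50204086303711)
```

Panel centre comes out at about (548,-101) with yaw 17°, so the mark is at about (535,-58). The press axis is at about (540,39). The measured panel size of 131x161 matches the given one. I'll go up over the bottles, then behind the panel's -y edge for a wrist look.

```bash
cat >> h.py <<'E'
def R(deg,flip=1):
    """tool down, tool y along +-(panel x at this yaw)"""
    a=np.radians(deg); y=flip*np.array([np.cos(a),np.sin(a),0]); z=np.array([0,0,-1.]); return np.c_[np.cross(y,z),y,z]
E
python3 - <<'E'
from workcell import *
from h import *
import pickle
p=read_state()["eef_pos"]; movel([p[0],p[1],400],max_speed=250)
P=[574,-190,330]
for f in (1,-1):
    print(f,inverse_kinematics(P,R(17,f)))
q=[(inverse_kinematics(P,R(17,f)),f) for f in (1,-1)]; q=[a for a in q if a[0] is not None]
f=min(q,key=lambda a:abs(a[0][6]))[1]; print("flip",f)
movep([574,-190,400],R(17,f)); movel(P,max_speed=200)
for n in("wrist",):
    c=camera(n); cv2.imwrite(f"pics/{n}1.png",c["image"]); pickle.dump(c,open(f"{n}1.pkl","wb"))
s=read_state();print(s["time"],s["eef_pos"],c["cam_to_world"][:3,3])
E
```

```text
1 [-0.37255245  0.56337576  0.9519352   1.56031491 -0.47365568  1.26513462
  0.94793948]
-1 [-0.47251891  0.70426192  1.22996842  1.56442419 -0.67431366  1.35761715
 -2.01466581]
flip 1
4.375 [ 574.46629059 -190.28646977  331.35715631] [ 553.61130104 -122.08345188  473.0632783 ]
```

View pics/wrist1.png

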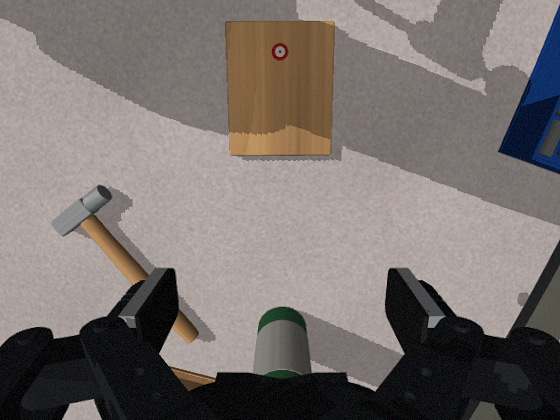

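The wrist view shows the panel squarely at (280,88) with the ring at (280,51). Bottle B is visible behind the gripper at (282,340). I'll measure the ring and panel, then check the arm's clearance to the bottle.

```bash
python3 - <<'E'
from workcell import *
from h import *
import pickle
c=pickle.load(open("wrist1.pkl","rb"));h,s,v=hsv(c)
m=np.zeros(h.shape,bool);m[35:70,265:295]=1
b,ce,st=blob(m&((h<5)|(h>172))&(s>140));print("ring",ce,st,px2w(c,ce,16))
m[:]=0;m[10:165,215:345]=1
b,ce,st=blob(m&(h>5)&(h<25)&(s>80));cn=cv2.findContours(b.astype(np.uint8),0,1)[0][0]
print(cv2.minAreaRect(px2w(c,cn,16)[:,:2].astype(np.float32)))
c=pickle.load(open("top0.pkl","rb"));h,s,v=hsv(c)
m[:]=0;m[150:200,405:470]=1;b,ce,st=blob(m&(h>40)&(h<90)&(s>60));cn=np.argwhere(b)[:,::-1]
for u in([455,163],[422,184]): print("bottle px",u,px2w(c,u,290 if u[0]>440 else 20))
c=camera("side");cv2.imwrite("pics/s2.png",c["image"])
E
```

```text
ring [279.17647059  51.49579832] [272  43  16  17 119] [[532.83910715 -61.60405786  16.        ]]
((546.4723510742188, -104.35469055175781), (128.95217895507812, 158.82095336914062), 17.097593307495117)
bottle px [455, 163] [[ 645.58562697 -418.95722683  290.        ]]
bottle px [422, 184] [[ 626.96243703 -425.00124885   20.        ]]
```

View pics/s2.png

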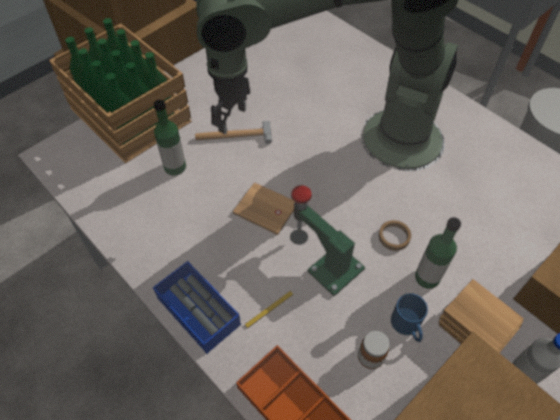

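The bottle is about 200 mm clear. I'll descend behind the edge until the fingertips touch the table, then push to about 12 mm short of the target while easing the yaw from 17° to 6°.

```bash
python3 - <<'E'
from workcell import *
from h import *
import pickle
movel([579,-209,40],R(17),max_speed=200)
hit=movel([579,-209,-14],R(17),max_speed=25,guard=4)
s=read_state();z=s["eef_pos"][2];print("touch",hit,z,s["ft_force"])
zp=z+5; print(zp)
movel([579,-209,zp],max_speed=30)
t=np.radians(17);movel([570.5+12*np.sin(t),-180-12*np.cos(t),zp],R(17),max_speed=50)
print(movel([553.5,-108,zp],R(6),max_speed=40), read_state()["ft_force"])
for n in("side","top"):
    c=camera(n); cv2.imwrite(f"pics/{n}3.png",c["image"]); pickle.dump(c,open(f"{n}3.pkl","wb"))
s=read_state();print(s["time"],s["eef_pos"])
c=pickle.load(open("side3.pkl","rb"))
i=c["image"][150:260,210:350];cv2.imwrite("pics/s3.png",cv2.resize(i,None,fx=5,fy=5,interpolation=2))
E
```

```text
touch True -13.079085185204672 [-1.33216396  1.31905358  8.30913625]
-8.079085185204672
False [-0.51687149  0.19028519 -0.19878891]
11.2583 [ 553.50399791 -108.04533776   -8.06930784]
```

View pics/s3.png

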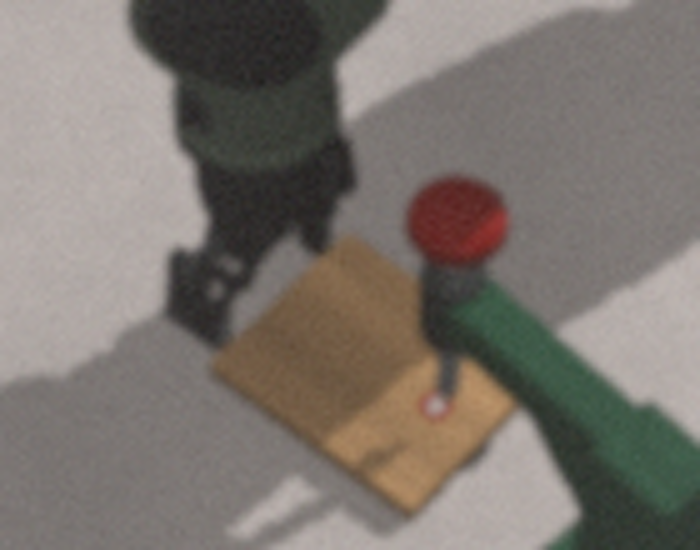

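The side crop shows the ring at full-image (297,231), close to the tip and slightly to its left. I'll take the press axis from the dark disc in the first side image, so the same camera gives a consistent relative offset.

```bash
python3 - <<'E'
from h import *
import pickle
a=pickle.load(open("side0.pkl","rb"));c=pickle.load(open("side3.pkl","rb"))
h,s,v=hsv(a);m=np.zeros(h.shape,bool);m[224:250,284:314]=1
b,ce,st=blob(m&(v<110));print("disc",ce,st,px2w(a,ce,0)); 
h,s,v=hsv(c);m[:]=0;m[224:238,290:304]=1
r=m&((h<6)|(h>165))&(s>60);u=np.argwhere(r)[:,::-1];print(len(u),u.min(0),u.max(0));q=(u.min(0)+u.max(0))/2
print("ring",q,px2w(c,q,16),px2w(c,u.mean(0),16))
print("pred axis px on panel",w2px(c,[540,39.2,16]),"tip",w2px(c,[540,39.2,38]),"cap",w2px(c,[540,39.2,228]))
i=np.hstack([cv2.resize(x["image"][215:255,275:320],None,fx=8,fy=8,interpolation=2) for x in (a,c)]);cv2.imwrite("pics/s4.png",i)
E
```

```text
disc [297.98479087 234.97718631] [288 224  20  21 263] [[539.97098171  35.20116362   0.        ]]
7 [295 229] [298 232]
ring [296.5 230.5] [[539.46983821  27.68707246  16.        ]] [[542.14479814  28.27981489  16.        ]]
pred axis px on panel [[299.07945741 232.97819117]] tip [[299.3147659  229.01252342]] cap [[301.59473769 190.4984896 ]]
```

View pics/s4.png

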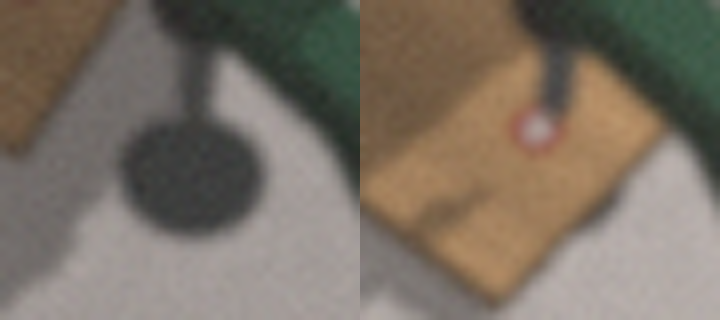

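Left crop: disc centre at about (298.6,236.6) in full-image pixels. Right crop: ring centre at about (296.6,230.8).

```bash
python3 - <<'E'
from h import *
import pickle
c=pickle.load(open("side3.pkl","rb"))
print(px2w(c,[298.6,236.6],0),px2w(c,[296.6,230.8],16))
c=pickle.load(open("top3.pkl","rb"));h,s,v=hsv(c)
m=np.zeros(h.shape,bool);m[170:250,255:340]=1
b,ce,st=blob(m&(h>6)&(h<25)&(s>70))
cn=cv2.findContours(b.astype(np.uint8),0,1)[0][0];print(st,cv2.minAreaRect(px2w(c,cn,16)[:,:2].astype(np.float32)))
E
```

```text
[[542.64688109  40.55007017   0.        ]] [[539.99501741  28.64854347  16.        ]]
[272 187  37  15 255] ((584.4371337890625, 7.323875427246094), (43.510643005371094, 119.4403076171875), 5.009171962738037)
```

Same-camera offset from ring to axis is (+2.6,+11.9), and the finger geometry agrees. Final push, back off, then verify.

```bash
python3 - <<'E'
from workcell import *
from h import *
import pickle
z=read_state()["eef_pos"][2]
movel([553.7,-95.9,z],R(5),max_speed=20)
movel([555.5,-116,z],max_speed=60)
c=camera("side");pickle.dump(c,open("side5.pkl","wb"))
cv2.imwrite("pics/s5.png",cv2.resize(c["image"][205:255,265:330],None,fx=10,fy=10,interpolation=2))
s=read_state();print(s["time"],s["eef_pos"]);print(w2px(c,[[542.6,40.5,16],[542.6,40.5,38]]))
E
```

```text
12.55 [ 555.4385457  -116.04028149   -8.13546784]
[[298.76478952 233.75702376]
 [298.99669    229.79643551]]
```

View pics/s5.png

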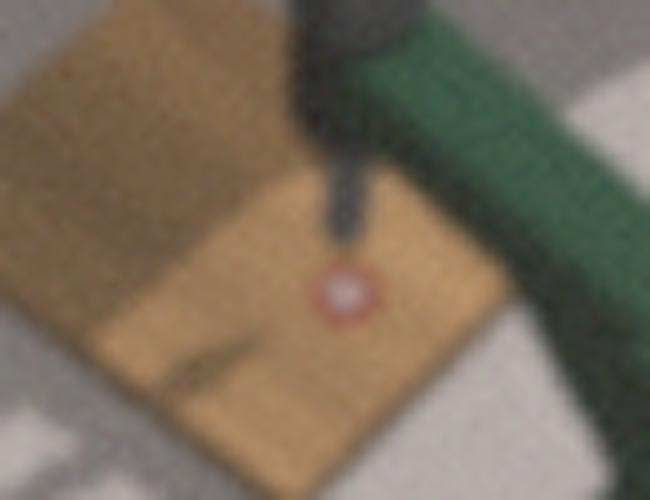

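The ring is at about (299.0,234.0) against a predicted axis point on the panel of (298.8,233.8), so it is within about 1 mm. The visible tip also matches its prediction. Now to press the cap.

```bash
python3 - <<'E'
from workcell import *
from h import *
import pickle
movel([555.5,-120,270],max_speed=200)
clamp()
movel([541,39.5,270],max_speed=150)
movel([541,39.5,238],max_speed=100)
f0=read_state()["ft_force"][2]
hit=movel([541,39.5,199],max_speed=15,guard=25)
s=read_state();print(hit,s["eef_pos"],s["ft_force"][2]-f0,s["time"])
wait(0.4);s=read_state();print(s["eef_pos"],s["ft_force"][2]-f0)
c=camera("side");cv2.imwrite("pics/s6.png",cv2.resize(c["image"][155:265,220:340],None,fx=5,fy=5,interpolation=2))
E
```

```text
True [541.13439882  39.52341807 205.02403946] 14.7710080467924 18.5083
[541.15830444  39.54561235 205.14661689] 14.920948111664803
```

View pics/s6.png

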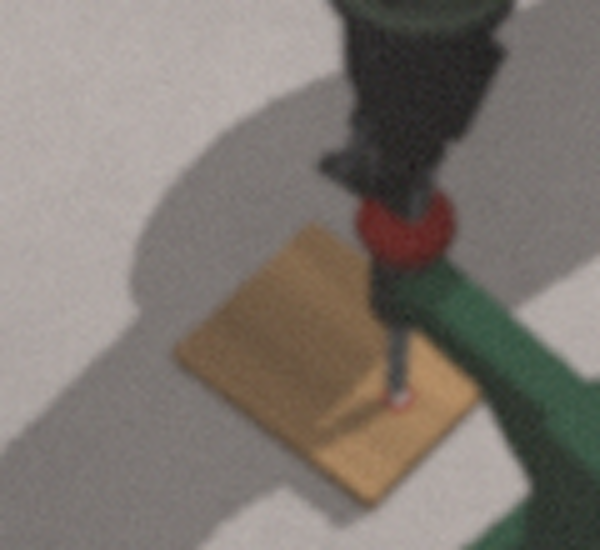

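The point is down inside the ring at crop (400,400). The force holds at 15 N, so I'll press a little harder to be sure it bears firmly, then release.

```bash
python3 - <<'E'
from workcell import *
from h import *
f0=read_state()["ft_force"][2]
hit=movel([541,39.5,202],max_speed=8,guard=15)
wait(0.3);s=read_state();print(hit,s["eef_pos"],s["ft_force"],s["ft_force"][2]-f0)
movel([541,39.5,232],max_speed=30)
movel([541,39.5,300],max_speed=100)
movel([553,-120,330],max_speed=180)
wait(.5)
c=camera("side");cv2.imwrite("pics/s7.png",cv2.resize(c["image"][155:265,220:340],None,fx=5,fy=5,interpolation=2))
print(read_state()["time"])
E
```

```text
True [541.14882282  39.55214585 205.00371409] [-6.25318481  0.97512816 17.00383697] 2.502230759529702
23.0
```

View pics/s7.png

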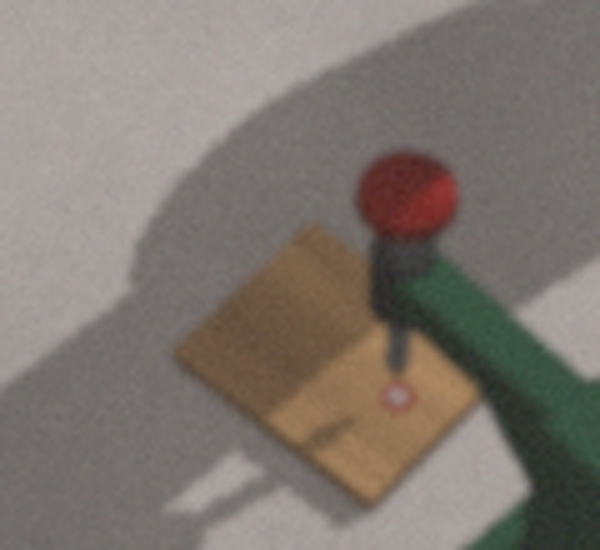

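The cap is back up and the panel hasn't moved, with the ring at crop (398,397) still under the point. Peak press force passed the 25 N guard. Handing in.

```bash
python3 -c "
from workcell import *
print(finish_job())"
```

```text
the job is handed in; nothing more can be done
None
```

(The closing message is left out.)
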